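Put the small check weight away with the weight tongs

ROBOT

A 6-joint arm with a two-finger parallel gripper is mounted at the origin on a cart in front of the work surface, level with it; the furniture and walls round the work are solid. World frame = base frame: x ahead of the robot, y to its left, z up, the work surface at z = 0. Lengths are in mm, angles in degrees, forces in N, time in s.
With the tool pointing down it reaches from about 150 to 775 mm from the base axis. Payload 6.1 kg.
Tool frame: the origin (TCP) lies on the front face of the gripper's body, between the roots of the fingers; the fingertips stand 73 mm ahead of it and the grasp point (between the pads) lies 54 mm ahead of it; z points along the fingers, y is the line along which they close (so a half turn about z gives the same grasp; the last joint's range is limited). The gripper opens to 85 mm and grips with 20 to 120 N. Pads are 22 mm wide; open, the fingers measure 114 mm over their backs; the gripper's body (76 mm by 85 mm) begins 54 mm behind the grasp point. The pads swing forward as they close: fully open they stand 13 mm farther back than shut.
Start: joints at [72.708, 7.208, -2.269, 80.523, 0, 90], TCP at [156.044, 501.257, 303.895] pointing down, gripper open.
Joint ranges: [-155.77, 155.77], [-54.66, 111.73], [-72.52, 77.12], [-102.08, 115.82], [-83.92, 84.16], [-180, 180]. Speed limits (degrees/s): [136.94, 136.94, 172.46, 180, 180, 180].

INTERFACE

Orientations are given as a 3x3 rotation matrix whose columns are the frame's x, y, z axes.
In Python, from rig import r gives the robot as it stands.
- The arm moves only by the tool play_rows, never from a script. Its arguments are lists of equal length, an entry for each row: "offset": the shift along the tool's x, y, z in mm, a list of three; "rotation": the turn, a rotation vector about the tool's x, y, z in rad, a list of three. In form: {"offset": [[x, y, z], ...], "rotation": [[wx, wy, wz], ...]}. A call has 1 to 20 rows; each row shifts and turns the commanded pose from where the row before left it, along the tool's axes as they then stand; what a row does not reach is not made up. A row lasts 1/8 s, in which the tool goes at most 62.5 mm and 10.7 degrees, less where a joint would pass 70% of its speed; a pose out of reach is approached as far as the arm can. A call with a gripper value outside its range is refused whole. "claw" is the finger opening in mm, from 0 to 85.4, set as the call begins (left out, the last holds). The fingers move at their own pace and stop on an object; "squeeze" is the grip in N (left out, the last holds). Time passes only in rows, so rows that do not move let the fingers close. It gives the time, the measured TCP pose, the force, the opening and the grip force at its end, in the units of the state.
- r.state(): the state, without advancing time (a new reading comes with each control period).
- r.snapshot(name): name is "side" or "top" or "wrist"; returns the picture (480x640x3 uint8, red, green, blue); there is no depth.
- r.get_calibration(name): a dict with "fx", "fy", "cx", "cy" (pixels), "R" (3x3) and "t" (3): a world point X has camera coordinates R X + t; the wrist camera has in their place "hand_eye" (4x4, takes a point from camera to tool coordinates, whose origin is the TCP and whose axes are the flange's). Camera axes: x right, y down, z forward; pixel columns grow to the right and rows downward; lengths in mm; the calibration is good to about 2 mm. A picture is of the moment at which its call begins: read the wrist's pose just before it. get_calibration takes no time and is no camera call.
- r.finish_job(): hands the job in; it is judged then, once.
Trained networks look in the newest picture that a camera, given by its name, has taken for a name from the list of things; names that differ only in an ending like _2 or _b are one class to them, and where a whole thing is asked for, a point or a joint stands for the part that bears it (a point fixed in the world has none). Each returns a list of dicts, best first, with "confidence" (0 to 1); they miss things now and then, are a little off and sometimes report something else, mostly with a low value. They report only what shows in the picture. A call takes as long as a camera call.
- r.trace(name, camera): "pixels" (480x640 bool, what is visible of it) and "box" ([centre column, centre row, width, height] in pixels, round what is visible of it).
- r.spot_point(name, camera): "point" ([row, column] in pixels: a listed point, or the origin of a listed thing).
The state is a dict: "time": time; "qpos": joint angles; "joint_vel": joint speeds; "joint_torque": joint torques, N m; "ee_pos": TCP position; "tcp_rot": TCP orientation; "contact_force": force on the tool from outside, world axes, zero at the start; "torque": the same for the moment, N m; "width": finger opening in mm; "gripper_force": force on a finger pad.
Only numpy, scipy, OpenCV 4.12 (cv2) and the standard library are available. Lean on these libraries where they do the work, as an engineer would, in place of code of your own. Each camera call takes 0.05 s, during which the arm holds its last target. There are 200 camera calls.

TASK

The balance check is done: take the tongs from their holder and, with the tongs only (the gripper must never touch the weight), lift the smaller weight off the balance pan and lower it gently, not dropped, to stand upright in the open pocket of the weight case. Put the tongs back upright in their holder and slide the case lid fully shut until its springy tongue clicks past the ledge. Leave the larger weight and everything else standing where it is.

Things in the scene. Friction and masses are not known exactly. Their poses are not given: they have to be found in the camera images.
- tongs: steel parallel-action weight tongs, 105 mm tall, 65 g, standing tips down in the holder. Origin: midway between the free tips, at their lowest point; z up the tongs, y the line along which they close (fixed arm at -y, sprung jaw at +y). Tips: flat pads 14 high (z 0 to 14 mm), 12 wide in x, 4 thick in y, 26 mm apart when free. Widest at the grip plates.
- tongs_grip (a point): middle between the tongs' two flat upright grip plates, on the tongs' z axis 78 mm above the tips (axes as the tongs). Plates: 18 wide in x, z 60 to 96 mm, outer faces 44 mm apart when free. Squeeze them along y, centred here; the tongs' head ends 27 mm above this point, between the fingers. Both plates lie flush on the fingers, so the gap's middle stays midway between them.
- tongs_jaw (a joint): squeeze of the tongs, m. Tip gap = width over grip plates - 18 mm: 0 free (width 44, gap 26 mm); 0.006 (width 38, gap 20) tips open, tongs held by their spring; 0.014 (width 30) clamped on the small weight's head; 0.016 stop. The spring pushes the plates apart with 3 N free, 5.4 N at the stop.
- tongs_holder: white fixed holder: foot 62 x 88 mm, rectangular pocket open at the top, 20 mm in x by 48 mm in y, floor at z = 6 mm, rim at z = 46 mm. Origin: centre of the underside, x, y along the pocket's sides. The tongs stand in it on their tips mid-pocket, y along the holder's y, origin on the pocket floor.
- small_weight: smaller steel knob weight, to be put away, 34 mm high, about 45 g: round body 20 diameter x 16 high, neck 8 x 6, cylindrical head 12 diameter x 12 high (z 22 to 34 mm). Origin: centre of underside, z up. Stands on the balance pan, 96 mm above the worktop. Hold its head between the tips (tongs origin about 20 mm above the weight's underside).
- large_weight: the larger steel knob weight: body 26 diameter x 26 high, head 14 diameter, 44 high in all. Origin: centre of the underside. Stands on the same pan, at least 55 mm from the small one; stays there.
- balance: top-pan balance, 362 x 256 mm, fixed; its square 201 mm steel pan is its highest part, centre at x = +27 mm, y = 0 of its frame, weights stand at z = 96 mm. Origin: centre of the underside; display on its -x side.
- case: grey fixed weight case, 144 x 68 mm. Origin on its underside; x = direction in which the lid opens. Pocket at x -56 to -12 mm, y -22 to 22 mm; beyond it at +x a solid deck where the open lid is parked. Rails along both sides, top at z 51 mm. A round ledge (bump 3 mm high) lies across it at x -65 mm, outside the pocket's -x wall.
- case_pocket (a point): centre of the pocket floor, 6 mm above the worktop; pocket 44 x 44 mm and 38 mm deep (rim at z = 44 mm), axes as the case's
- case_lid (a joint): opening of the white slide lid, m: 0 fully shut, 0.064 and more: pocket clear of lid and tongue, 0.074 stop. Slides with about 1 N. In shutting, the springy tongue on its leading (-x) end (16 mm long, 20 wide) meets the ledge at about 0.010, needs roughly 5 N to ride over it (highest at 0.005), and snaps down behind it as the lid comes home at 0.
- lid_grip (a point): middle of the top edge of the lid's upright grip ridge, 67 mm above the worktop; ridge 8 mm thick in the sliding direction, 36 wide across, 19 high, at the lid's rear end. Slides with the lid along the case's x axis, axes as the case. Push it towards the case's -x, or pinch its 8 mm.
- jar: white ointment jar, 58 diameter x 40 mm, bystander; origin at the centre of its underside
- bottle: small brown bottle, 44 diameter x 100 mm, bystander; origin at the centre of its underside

How it is judged (in metres and radians):
On the way, in this order (a step that is already met when the one before it is completed fails the run):
1. the small weight is carried by the tongs, more than 25 mm above the pan (contact force between tongs and small_weight above 0.2 N and height (world z) of small_weight above 0.121 m), for 0.2 s.
2. the small weight is lowered to within 8 mm of the pocket floor while the tongs still hold it (contact force between tongs and small_weight above 0.2 N and z of small_weight in the frame of case_pocket below 0.008 m and horizontal distance between small_weight and case_pocket below 0.02 m), for 0.05 s.
At the end, for the whole second after the job is handed in: The small weight stands upright (within 0.15 rad) on the floor of the case's pocket, the lid is clicked shut (opening under 2.5 mm), the tongs stand at rest in their holder (tips within 8 mm of its floor, tilted under 0.2 rad) and the large weight still stands (z of small_weight in the frame of case_pocket below 0.004 m and horizontal distance between small_weight and case_pocket below 0.02 m and angle between each of small_weight, large_weight's own z axis and vertical below 0.15 rad and value of joint case_lid below 0.0025 m and horizontal distance between tongs and tongs_holder below 0.015 m and z of tongs in the frame of tongs_holder below 0.014 m and angle between tongs's own z axis and vertical below 0.2 rad and linear speed of tongs below 0.02 m/s); the robot touches nothing.
It fails at once if the robot touches the small weight itself (contact force between any of the fingers, the arm and small_weight above 0.05 N).
It fails at once if the large weight is moved by more than 15 mm (distance of large_weight from where it was at the start of the episode above 0.015 m).
It fails at once if the ointment jar or the brown bottle is moved by more than 30 mm (distance of any of jar, bottle from where it was at the start of the episode above 0.03 m).
It also fails if it takes over 72 s, if anything falls off the work surface, if the arm or the gripper's body presses on something with over 40 N, if the wrist force passes 120 N, or if a joint passes its speed limit or range.

## Working session

There is one attempt and no reset: what is moved stays moved. The work goes in short steps, Python scripts to look and compute and a tool call to move; the robot and the scene stay as the last step left them, time stands still between calls to the robot, and variables do not carry over. Pictures are saved under pics/ and viewed, at most 10 in all, crops included, and the job is handed in when it is done.

Besides the shell and the picture viewer there is one more tool, called as name(argument=value, ...) on one line, values as JSON. play_rows: Moves the arm, as the interface text tells. Its arguments: {"type":"object","properties":{"offset":{"type":"array","items":{"type":"array","items":{"type":"number"}}},"rotation":{"type":"array","items":{"type":"array","items":{"type":"number"}}},"claw":{"type":"number"},"squeeze":{"type":"number"}},"required":["offset","rotation"]}

```bash
mkdir -p pics; ls
python3 - <<'E'
from rig import r
import cv2,numpy as np
s=r.state(); print(s['time'],s['ee_pos'],np.round(s['tcp_rot'],3).tolist(),s['width'])
for c in ['side','top','wrist']:
    im=r.snapshot(c); cv2.imwrite(f'pics/{c}0.png',im[:,:,::-1])
    k=r.get_calibration(c); print(c,{a:np.round(b,3).tolist() for a,b in k.items()})
    for n in ['tongs','tongs_grip','tongs_holder','small_weight','large_weight','balance','case','case_pocket','lid_grip','jar','bottle']:
        try:
            p=r.spot_point(n,c); print(n,[(np.round(q['point'],1).tolist(),round(q['confidence'],2)) for q in p[:2]])
        except Exception as e: print(n,e)
a=np.hstack([cv2.imread(f'pics/{c}0.png') for c in ['side','top']])
E
```

```text
pics
0.0 [155.97157339 501.0063995  303.12777558] [[-0.955, 0.297, -0.0], [0.297, 0.955, -0.002], [-0.0, -0.002, -1.0]] 86.00450847071616
side {'fx': 528.386, 'fy': 528.386, 'cx': 322.82, 'cy': 240.667, 'R': [[0.866, -0.5, 0.018], [-0.269, -0.495, -0.826], [0.422, 0.71, -0.563]], 't': [-474.146, 219.217, 1094.08]}
tongs [([410.1, 398.1], 0.56)]
tongs_grip [([380.1, 404.4], 0.83)]
tongs_holder [([412.4, 398.4], 0.82)]
small_weight [([247.7, 382.1], 0.43)]
large_weight [([285.5, 410.2], 0.75)]
balance [([300.9, 380.7], 0.9)]
case [([248.0, 260.9], 0.8)]
case_pocket [([251.4, 265.2], 0.9), ([367.6, 466.0], 0.35)]
lid_grip [([216.6, 246.8], 0.64)]
jar [([201.9, 237.4], 0.68), ([368.9, 465.6], 0.57)]
bottle [([201.4, 237.4], 0.92)]
top {'fx': 489.043, 'fy': 489.043, 'cx': 314.277, 'cy': 241.642, 'R': [[0.004, -1.0, 0.016], [-0.993, -0.006, -0.118], [0.118, -0.015, -0.993]], 't': [-33.86, 553.527, 1362.589]}
tongs [([275.1, 456.3], 0.64)]
tongs_grip [([215.1, 393.6], 0.74), ([259.1, 160.5], 0.57)]
tongs_holder [([276.9, 452.1], 0.62)]
small_weight [([207.1, 343.6], 0.54), ([277.7, 455.1], 0.27)]
large_weight [([213.2, 390.6], 0.61)]
balance [([222.2, 365.3], 0.96), ([276.3, 454.8], 0.37)]
case [([279.9, 243.4], 0.82), ([213.2, 394.7], 0.75)]
case_pocket []
lid_grip [([279.1, 225.5], 0.96)]
jar [([215.6, 450.9], 0.79)]
bottle [([261.1, 160.4], 0.77)]
wrist {'fx': 347.466, 'fy': 347.466, 'cx': 322.224, 'cy': 237.049, 'hand_eye': [[0.0, -0.963, -0.268, 67.442], [1.0, 0.0, 0.0, 0.378], [-0.0, -0.268, 0.963, -70.317], [0.0, 0.0, 0.0, 1.0]]}
tongs []
tongs_grip []
tongs_holder []
small_weight []
large_weight []
balance []
case [([477.4, 154.0], 0.97)]
case_pocket []
lid_grip []
jar []
bottle []
```

View pics/top0.png

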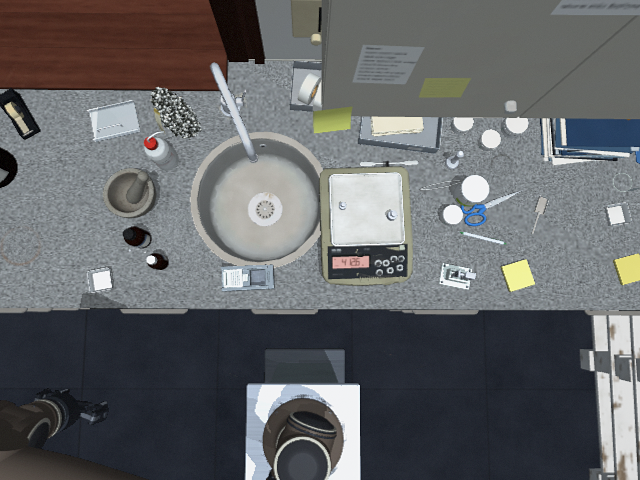

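View pics/side0.png

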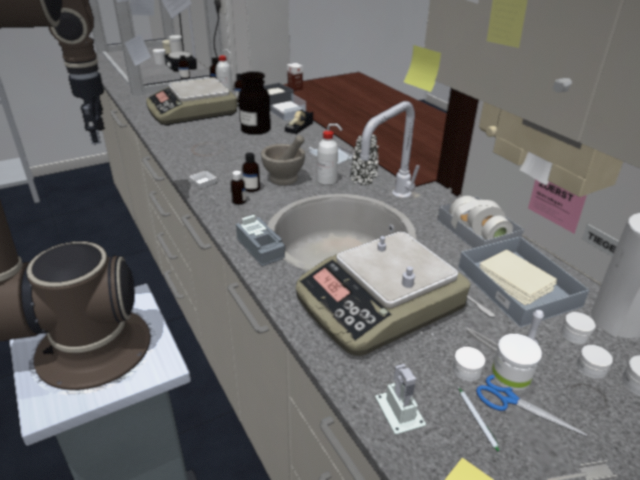

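The top view shows the case at pixel (248,277), the balance around (367,225), the small weight at (342,206), the large weight at (391,214) and the holder with tongs at (458,276). The side view agrees: tongs at (403,390), case at (262,240).

```bash
cat > h.py <<'E'
import numpy as np,cv2
from rig import r
def ray(c,u,v,st=None):
    k=r.get_calibration(c); d=np.array([(u-k['cx'])/k['fx'],(v-k['cy'])/k['fy'],1.])
    if c=='wrist':
        s=st or r.state(); H=np.array(k['hand_eye']); R=np.array(s['tcp_rot'])
        return R@H[:3,3]+np.array(s['ee_pos']), R@(H[:3,:3]@d)
    R=np.array(k['R']);return -R.T@np.array(k['t']),R.T@d
def atz(c,u,v,z,st=None):
    o,d=ray(c,u,v,st); return o+d*(z-o[2])/d[2]
def proj(c,X,st=None):
    k=r.get_calibration(c); X=np.atleast_2d(X)
    if c=='wrist':
        s=st or r.state(); H=np.array(k['hand_eye']); P=(X-np.array(s['ee_pos']))@np.array(s['tcp_rot'])
        P=(P-H[:3,3])@H[:3,:3]
    else: P=X@np.array(k['R']).T+np.array(k['t'])
    return np.c_[k['cx']+k['fx']*P[:,0]/P[:,2],k['cy']+k['fy']*P[:,1]/P[:,2]]
E
python3 - <<'E'
from h import *
for n,u,v,z in [('case',248,277,45),('lidgrip',225.5,279,67),('small',342.5,205,130),('large',390.7,213.2,140),('holder',456,276,30),('grip',463,273,105)]:
    print(n,atz('top',u,v,z).round(0))
for n,u,v,z in [('small',382,247,96),('large',410,285.5,96),('gripside',404,368,111),('lidg',246.8,216.6,67),('pocket',265.2,251.4,6)]:
    print(n,atz('side',u,v,z).round(0))
t=cv2.imread('pics/top0.png'); s=cv2.imread('pics/side0.png')
f=lambda a,x,y:cv2.resize(a[y:y+70,x:x+90],(396,300),interpolation=cv2.INTER_CUBIC)
cv2.imwrite('pics/z.png',np.vstack([np.hstack([f(t,205,240),f(t,412,240)]),np.hstack([f(s,220,200),f(s,360,360)])]))
E
```

```text
case [452. 154.  45.]
lidgrip [445. 213.  67.]
small [ 642. -105.  130.]
large [ 618. -232.  140.]
holder [ 458. -435.   30.]
grip [ 462. -432.  105.]
small [ 649. -100.   96.]
large [ 618. -246.   96.]
gripside [ 456. -435.  111.]
lidg [441. 220.  67.]
pocket [451. 132.   6.]
```

View pics/z.png

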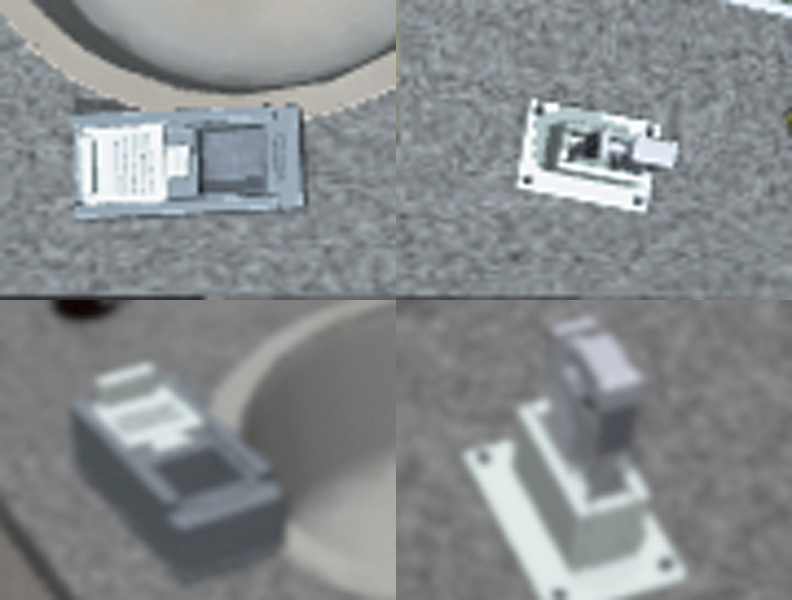

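The crops show the case with its lid parked on the left (world +y), pocket clear on the right, and the tongs upright in the holder, whose long axis is about 10° off world y. I'll fly over the case, the weight and the holder, taking a wrist picture at each.

play_rows(offset=[[-20, -12, 0], [-38, -24.5, 0], [-40, -25.5, 0], [-40, -25.5, 0], [-40, -25.5, 0], [-40, -25.5, 0], [-40, -25.5, 0], [-40, -25.5, 0], [-38, -24.5, 0], [-30, -20, 0], [-16, -10, 0], [0, 0, 0], [0, 0, 0]], rotation=[[0, 0, 0], [0, 0, 0], [0, 0, 0], [0, 0, 0], [0, 0, 0], [0, 0, 0], [0, 0, 0], [0, 0, 0], [0, 0, 0], [0, 0, 0], [0, 0, 0], [0, 0, 0], [0, 0, 0]])

```text
time: 3.42
ee_pos: [447.9, 155.0, 303.9]
tcp_rot: [[-0.955, 0.297, -0.0], [0.297, 0.955, 0.0], [0.0, 0.0, -1.0]]
contact_force: [1.0, -0.5, -0.0]
width: 85.4
gripper_force: 0.0
```

```bash
cat > look.py <<'E'
import sys
from h import *
tag=sys.argv[1]; s=r.state(); im=r.snapshot('wrist'); cv2.imwrite(f'pics/{tag}.png',im[:,:,::-1])
print(s['time'],np.round(s['ee_pos'],1),np.round(s['tcp_rot'],3).tolist(),np.round(s['qpos'],1))
for a in sys.argv[2:]:
    n,z=a.split(':')
    for q in r.spot_point(n,'wrist')[:2]:
        v,u=q['point']; print(n,round(q['confidence'],2),[round(u),round(v)],atz('wrist',u,v,float(z),s).round(1))
E
python3 look.py case1 case:0 case_pocket:6 lid_grip:67
```

```text
3.425 [447.9 155.  303.9] [[-0.955, 0.297, -0.0], [0.297, 0.955, 0.0], [0.0, 0.0, -1.0]] [19.1  1.7 -8.3 80.   0.  36.4]
case 0.83 [332, 202] [448.7 166.8   0. ]
case_pocket 0.82 [303, 215] [452.  133.1   6. ]
lid_grip 0.75 [391, 194] [445.8 219.9  67. ]
```

View pics/case1.png

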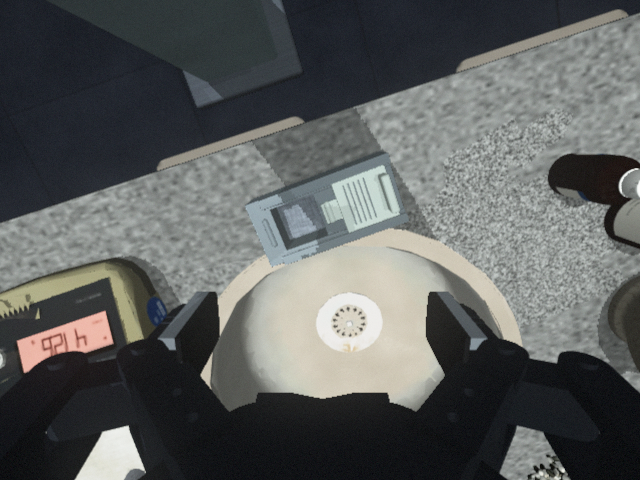

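The picture shows the case at (328,205) with the pocket at (302,222), clear of lid and tongue, and the lid ridge at (385,190).

```bash
cat > fit.py <<'E'
from h import *
from scipy.optimize import minimize
def fitbox(cam,mask,lx,ly,z0,z1,p0,st=None,cx=0):
    def f(p):
        c,s=np.cos(p[2]),np.sin(p[2])
        P=np.array([[p[0]+c*x-s*y,p[1]+s*x+c*y,z] for x in(cx-lx/2,cx+lx/2) for y in(-ly/2,ly/2) for z in(z0,z1)])
        m=np.zeros((480*2,640*2),np.uint8)
        cv2.fillConvexPoly(m,cv2.convexHull(np.round(proj(cam,P,st)*2*16).astype(np.int32)),1,cv2.LINE_8,4)
        return -(m&M).sum()/(m|M).sum()
    M=cv2.resize(mask.astype(np.uint8),(1280,960),interpolation=cv2.INTER_NEAREST)
    sx=np.array(p0)+np.array([[0,0,0],[8,0,0],[0,8,0],[0,0,.08]])
    q=minimize(f,p0,method='Nelder-Mead',options=dict(initial_simplex=sx,xatol=.02,fatol=1e-5))
    return q.x,-q.fun
E
python3 - <<'E'
from fit import *
s=r.state(); t=r.trace('case','wrist')[0]; print(t['confidence'],t['box'],t['pixels'].sum())
p,q=fitbox('wrist',t['pixels'],144,68,0,51,[449,167,1.64],s); print(p,np.degrees(p[2]),q)
print('pocket',p[:2]-34*np.array([np.cos(p[2]),np.sin(p[2])]))
E
```

```text
0.71 [326.6, 209.9, 159.2, 109.6] 10905
[561.   215.     1.56] 89.3814160404084 -0.0
pocket [560.63293202 181.00198151]fit.py:9: RuntimeWarning: overflow encountered in scalar negative
  return -(m&M).sum()/(m|M).sum()
```

play_rows(offset=[[-10, -15, 0], [-22, -34, 0], [-22, -37, 0], [-22, -37, 0], [-22, -37, 0], [-16, -37, 0], [-10, -22, 0], [0, 0, 0], [0, 0, 0]], rotation=[[0, 0, 0], [0, 0, 0], [0, 0, 0], [0, 0, 0], [0, 0, 0], [0, 0, 0], [0, 0, 0], [0, 0, 0], [0, 0, 0]])

```text
time: 4.8
ee_pos: [501.4, -90.5, 303.9]
tcp_rot: [[-0.955, 0.297, -0.0], [0.297, 0.955, 0.0], [0.0, 0.0, -1.0]]
contact_force: [-0.3, 0.4, 0.8]
width: 85.6
gripper_force: 0.0
```

```bash
python3 look.py w1 small_weight:96 large_weight:96
```

```text
4.8 [501.4 -90.5 303.9] [[-0.955, 0.297, -0.0], [0.297, 0.955, 0.0], [0.0, 0.0, -1.0]] [-10.2   5.5  -4.2  80.3   0.    7. ]
small_weight 0.75 [357, 374] [ 647.  -101.5   96. ]
large_weight 0.68 [209, 382] [ 614.5 -236.4   96. ]
```

play_rows(offset=[[-4, -20, 0], [-7, -39, 0], [-8, -45, 0], [-8, -45, 0], [-8, -45, 0], [-8, -45, 0], [-8, -45, 0], [-6, -37, 0], [-4, -20, 0], [0, 0, 0], [0, 0, 0]], rotation=[[0, 0, 0], [0, 0, 0], [0, 0, 0], [0, 0, 0], [0, 0, 0], [0, 0, 0], [0, 0, 0], [0, 0, 0], [0, 0, 0], [0, 0, 0], [0, 0, 0]])

```text
time: 6.32
ee_pos: [458.8, -433.8, 304.0]
tcp_rot: [[-0.955, 0.296, 0.0], [0.296, 0.955, 0.001], [0.0, 0.001, -1.0]]
contact_force: [-0.4, 1.0, -0.1]
width: 85.3
gripper_force: 0.0
```

```bash
sed -i 's/-(m&M).sum()\/(m|M).sum()/-float((m\&M).sum())\/float((m|M).sum())/' fit.py; python3 look.py h1 tongs:6 tongs_grip:84 tongs_holder:0
python3 - <<'E'
from fit import *
s=r.state()
for n in ['tongs','tongs_holder']:
    for t in r.trace(n,'wrist')[:1]:
        m=t['pixels'].astype(np.uint8); c=max(cv2.findContours(m,0,2)[0],key=cv2.contourArea)
        print(n,t['confidence'],np.round(t['box']),m.sum(),cv2.minAreaRect(c))
        B=cv2.boxPoints(cv2.minAreaRect(c)); print([atz('wrist',*b,0 if n!='tongs' else 105,s)[:2].round(1).tolist() for b in B])
r.snapshot('top')
t=r.trace('case','top')[0]; print(t['confidence'],np.round(t['box']))
p,q=fitbox('top',t['pixels'],144,68,0,51,[449,167,1.64]); print(p,np.degrees(p[2]),q)
print('pocket',p[:2]-34*np.array([np.cos(p[2]),np.sin(p[2])]))
E
```

```text
6.325 [ 458.8 -433.8  304. ] [[-0.955, 0.296, 0.0], [0.296, 0.955, 0.001], [0.0, 0.001, -1.0]] [-43.4  19.1  12.8  83.7   0.  -26.2]
tongs 0.64 [315, 203] [ 453.7 -439.8    6. ]
tongs_grip 0.91 [315, 221] [ 456.2 -438.6   84. ]
tongs_holder 0.94 [317, 205] [ 457.4 -439.1    0. ]
tongs 0.72 [314. 223.  58.  41.] 1372 ((313.39306640625, 220.55490112304688), (36.18960952758789, 56.869388580322266), 81.25383758544922)
[[433.7, -458.3], [440.2, -414.2], [469.2, -418.2], [462.7, -463.6]]
tongs_holder 0.63 [317. 205.  89.  64.] 3410 ((316.7876892089844, 205.23287963867188), (57.36726760864258, 83.0673828125), 83.9909896850586)
[[419.1, -476.9], [436.4, -389.9], [498.7, -400.5], [481.0, -491.6]]
0.62 [248. 278.  58.  29.]
[450.4671951  153.40159682   1.6464958 ] 94.33726029449106 0.9543985637342909
pocket [453.03851974 119.49896728]
```

View pics/h1.png

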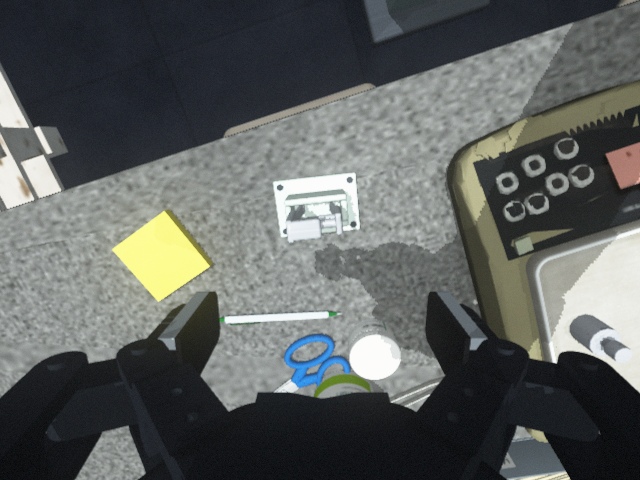

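The holder is at (316,206) and the tongs head at (315,230). The foot edges put the closing line at about 79° yaw, centred near (457.5,-439.5). I'll turn, descend partway and check again.

play_rows(offset=[[0, -3, 5], [-0.4, -2.8, 20], [0, 0, 25], [0, 0, 20], [0, 0, 10], [0, 0, 0]], rotation=[[0, 0, -0.05], [0, 0, -0.06], [0, 0, 0], [0, 0, 0], [0, 0, 0], [0, 0, 0]])

```text
time: 7.48
ee_pos: [457.1, -440.4, 223.5]
tcp_rot: [[-0.982, 0.191, -0.001], [0.191, 0.982, 0.001], [0.001, 0.001, -1.0]]
contact_force: [-1.1, 0.3, 0.4]
width: 85.5
gripper_force: 0.0
```

```bash
python3 look.py h2 tongs:6 tongs_grip:84 tongs_holder:0
python3 - <<'E'
from fit import *
s=r.state()
t=r.trace('tongs_holder','wrist')[0]
m=t['pixels'].astype(np.uint8); c=max(cv2.findContours(m,0,2)[0],key=cv2.contourArea)
B=cv2.boxPoints(cv2.minAreaRect(c)); P=np.array([atz('wrist',*b,2,s)[:2] for b in B]);print(P.round(1).tolist(),P.mean(0))
E
```

```text
7.475 [ 457.1 -440.4  223.5] [[-0.982, 0.191, -0.001], [0.191, 0.982, 0.001], [0.001, 0.001, -1.0]] [-43.9  19.7   3.6  73.9   0.  -32.9]
tongs_grip 0.9 [323, 247] [ 454.8 -438.8   84. ]
tongs_grip 0.38 [636, 322] [ 546.8 -242.5   84. ]
tongs_holder 0.62 [324, 220] [ 456.1 -438.3    0. ]
[[420.8, -477.4], [437.6, -390.6], [499.2, -399.9], [481.4, -491.7]] [ 459.7512374 -439.9243315]
```

View pics/h2.png

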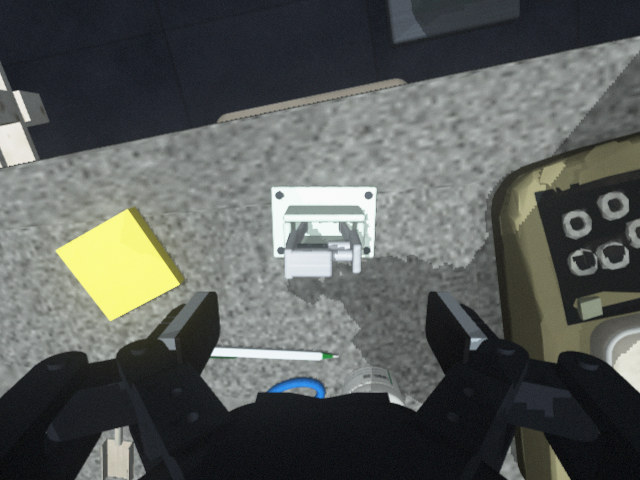

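Foot corners at (272,187), (376,187), (374,257) and (275,257) show the tool square to the holder. Next: descend, close to 38, then look.

play_rows(offset=[[0.8, 1.5, 10], [0, 0, 20], [0, 0, 22], [0, 0, 18], [0, 0, 10], [0, 0, 6], [0, 0, 1.5], [0, 0, 0]], rotation=[[0, 0, 0], [0, 0, 0], [0, 0, 0], [0, 0, 0], [0, 0, 0], [0, 0, 0], [0, 0, 0], [0, 0, 0]])

```text
time: 8.72
ee_pos: [457.0, -439.2, 136.9]
tcp_rot: [[-0.982, 0.191, 0.001], [0.191, 0.982, -0.001], [-0.001, -0.0, -1.0]]
contact_force: [0.8, -0.5, -0.3]
width: 85.0
gripper_force: 0.0
```

play_rows(offset=[[0, 0, 0], [0, 0, 0], [0, 0, 0], [0, 0, 0], [0, 0, 0], [0, 0, 0]], rotation=[[0, 0, 0], [0, 0, 0], [0, 0, 0], [0, 0, 0], [0, 0, 0], [0, 0, 0]], claw=38, squeeze=30)

```text
time: 9.48
ee_pos: [457.0, -439.2, 137.1]
tcp_rot: [[-0.982, 0.191, 0.001], [0.191, 0.982, -0.001], [-0.001, -0.001, -1.0]]
contact_force: [-0.3, 0.9, 5.2]
width: 38.4
gripper_force: 5.2
```

```bash
python3 look.py h3 tongs_grip:84
```

```text
9.475 [ 457.  -439.2  137.1] [[-0.982, 0.191, 0.001], [0.191, 0.982, -0.001], [-0.001, -0.001, -1.0]] [-43.9  21.4  -5.1  63.4   0.  -32.9]
tongs_grip 0.88 [329, 313] [ 455.6 -435.7   84. ]
```

View pics/h3.png

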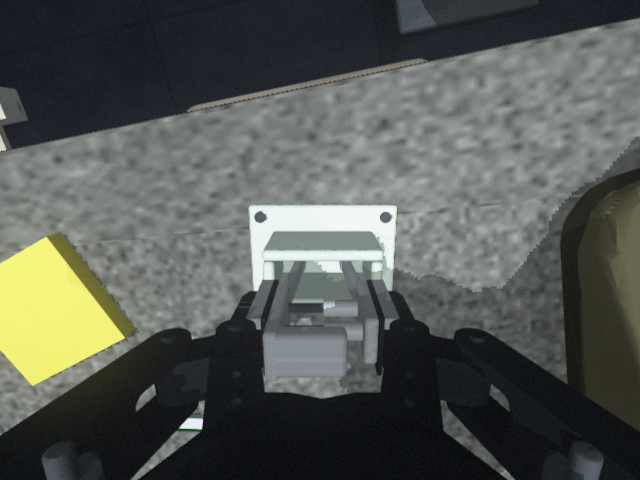

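The fingers have closed on the grip plates at 38 mm, with the plates centred at (325,310). Next: lift straight out of the holder and carry the tongs to above the small weight.

play_rows(offset=[[0, 0, -4], [0, 0, -8], [0, 0, -14], [0, 0, -22], [0, 0, -28], [0, 0, -28], [0, 0, -28], [0, 0, -20], [0, 0, -10], [0, 0, -3], [-6, 18, 0], [-12, 36, 0], [-14, 42, 0], [-14, 42, 0], [-14, 42, 0], [-14, 42, 0], [-14, 42, 0], [-14, 42, 0], [-12, 36, 0], [-6, 18, 0]], rotation=[[0, 0, 0], [0, 0, 0], [0, 0, 0], [0, 0, 0], [0, 0, 0], [0, 0, 0], [0, 0, 0], [0, 0, 0], [0, 0, 0], [0, 0, 0], [0, 0, 0], [0, 0, 0], [0, 0, 0], [0, 0, 0], [0, 0, 0], [0, 0, 0], [0, 0, 0], [0, 0, 0], [0, 0, 0], [0, 0, 0]])

```text
time: 12.08
ee_pos: [643.6, -105.7, 300.2]
tcp_rot: [[-0.982, 0.188, -0.002], [0.188, 0.982, 0.001], [0.002, 0.0, -1.0]]
contact_force: [-0.3, -0.6, -1.3]
width: 38.1
gripper_force: 3.9
```

play_rows(offset=[[-2, 8, 0], [0, 0, 0], [0, 0, 0]], rotation=[[0, 0, 0], [0, 0, 0], [0, 0, 0]])

```text
time: 12.45
ee_pos: [646.2, -102.0, 301.5]
tcp_rot: [[-0.981, 0.192, -0.0], [0.192, 0.981, -0.0], [0.0, -0.0, -1.0]]
contact_force: [-0.1, 0.3, -1.5]
width: 37.8
gripper_force: 3.9
```

```bash
cat > wt.py <<'E'
import sys
from h import *
s=r.state(); im=r.snapshot('wrist'); cv2.imwrite(f'pics/{sys.argv[1]}.png',im[:,:,::-1])
r.snapshot('side'); r.snapshot('top')
T=np.array(s['ee_pos']); R=np.array(s['tcp_rot']); tip=T+R@[0,0,131.]
print(s['time'],T.round(1),s['width'],s['gripper_force'],'tip',tip.round(1))
for c in ['wrist','side','top']:
    for n,z in [('small_weight',96),('tongs',tip[2]),('tongs_grip',tip[2]+78)]:
        for q in r.spot_point(n,c)[:1]:
            v,u=q['point']; w=atz(c,u,v,z,s); print(c,n,round(q['confidence'],2),[round(u),round(v)],w.round(1),'rel tool',((w-tip)@R)[:2].round(1))
    for t in r.trace('small_weight',c)[:1]:
        print(c,'box',np.round(t['box'],1),round(t['confidence'],2))
E
python3 wt.py w2
```

```text
12.45 [ 646.2 -102.   301.5] 37.79003481137528 3.859940952679608 tip [ 646.2 -102.   170.5]
wrist small_weight 0.71 [321, 226] [ 645.8 -102.8   96. ] rel tool [ 0.2 -0.8]
wrist tongs 0.86 [324, 251] [ 644.1 -100.2  170.5] rel tool [2.4 1.4]
wrist tongs_grip 0.77 [332, 315] [645.6 -97.6 248.5] rel tool [1.4 4.2]
wrist box [319.7 228.1  26.6  27.5] 0.65
side small_weight 0.63 [382, 248] [ 647.8 -103.3   96. ] rel tool [-1.8 -0.9]
side tongs 0.65 [382, 220] [644.8 -94.3 170.5] rel tool [2.9 7.3]
side tongs_grip 0.75 [385, 187] [651.2 -87.2 248.5] rel tool [-2.1 15.5]
side box [261.9 241.7  48.7  51.7] 0.6
top box [367.9 224.4  92.9 113. ] 0.21
```

View pics/w2.png

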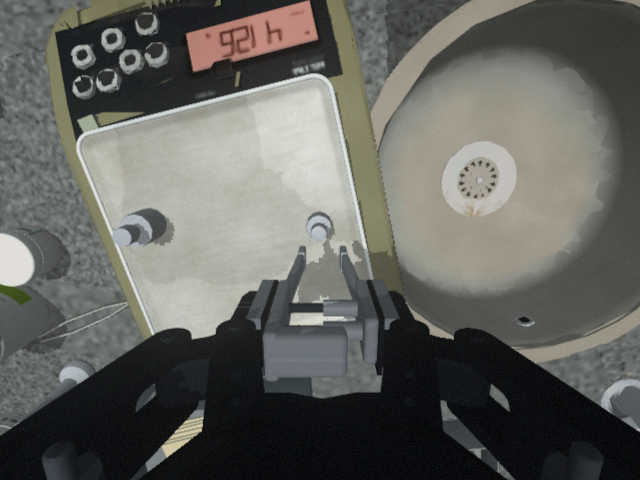

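The tip pads are at (302,248) and (344,248), and the weight's head is at (319,230), so I need to shift slightly to tool -x, -y. I'll go down to 10 mm above the head and check.

play_rows(offset=[[-1.5, -1.8, 4], [0, 0, 10], [0, 0, 10], [0, 0, 5], [0, 0, 2], [0, 0, 0], [0, 0, 0]], rotation=[[0, 0, 0], [0, 0, 0], [0, 0, 0], [0, 0, 0], [0, 0, 0], [0, 0, 0], [0, 0, 0]])

```text
time: 14.08
ee_pos: [647.9, -103.0, 270.8]
tcp_rot: [[-0.982, 0.191, 0.001], [0.191, 0.982, -0.0], [-0.001, 0.0, -1.0]]
contact_force: [0.3, -0.8, -0.4]
width: 38.1
gripper_force: 3.9
```

```bash
python3 wt.py w3
python3 - <<'E'
import cv2
a=cv2.imread('pics/w3.png')[180:300,250:410]; cv2.imwrite('pics/w3z.png',cv2.resize(a,(800,600),interpolation=cv2.INTER_CUBIC))
E
```

```text
14.075 [ 647.9 -103.   270.8] 38.05699168661956 3.859744421497453 tip [ 648.  -103.1  139.8]
wrist small_weight 0.86 [321, 228] [ 642.1 -102.6   96. ] rel tool [ 5.9 -0.7]
wrist tongs 0.57 [326, 252] [646.8 -99.8 139.8] rel tool [1.8 3. ]
wrist tongs_grip 0.58 [330, 316] [647.7 -99.3 217.8] rel tool [0.9 3.6]
wrist box [320.8 236.5  26.1  36.8] 0.79
side small_weight 0.65 [380, 248] [ 641.9 -101.5   96. ] rel tool [6.3 0.4]
side tongs 0.59 [383, 233] [ 644.6 -105.3  139.8] rel tool [ 2.9 -2.8]
side tongs_grip 0.72 [383, 205] [ 634.1 -108.1  217.8] rel tool [12.6 -7.6]
side box [382.4 243.4  10.5  16. ] 0.45
top tongs 0.52 [246, 280] [439.9 148.7 139.8] rel tool [252.3 207.5]
```

View pics/w3z.png

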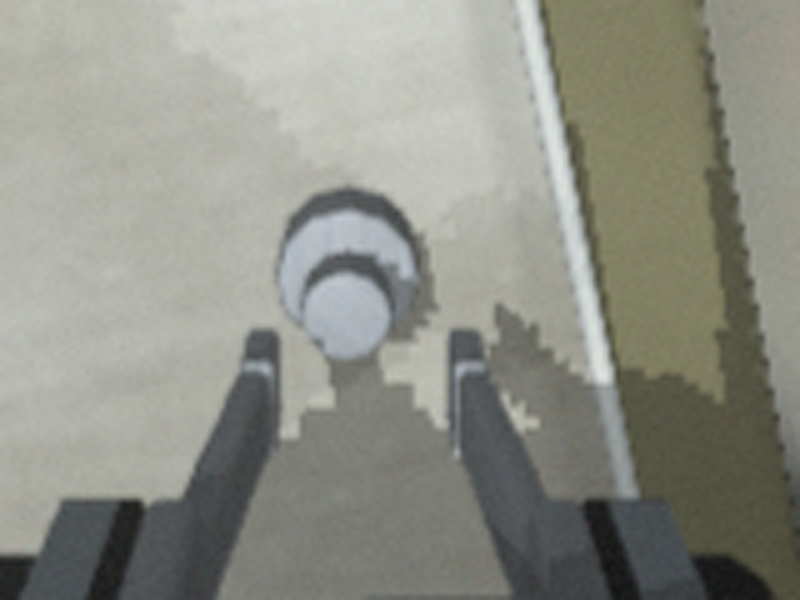

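Zoomed ×5, the tip pads' inner edges are at columns 280 and 450 (midpoint 365), with the near bottom edge at row 330. The head's top is centred at (347,317). From the rays, the weight is about +5 in tool x and -2.3 in tool y from the tongs. I'll correct that, descend and clamp.

play_rows(offset=[[2.5, -1.2, 0], [2.5, -1.1, 0], [0, 0, 0], [0, 0, 5], [0, 0, 6], [0, 0, 6], [0, 0, 4], [0, 0, 2.5], [0, 0, 0], [0, 0, 0]], rotation=[[0, 0, 0], [0, 0, 0], [0, 0, 0], [0, 0, 0], [0, 0, 0], [0, 0, 0], [0, 0, 0], [0, 0, 0], [0, 0, 0], [0, 0, 0]])

```text
time: 16.08
ee_pos: [642.5, -104.4, 247.1]
tcp_rot: [[-0.982, 0.191, 0.0], [0.191, 0.982, -0.0], [-0.0, -0.0, -1.0]]
contact_force: [0.4, -0.3, -0.6]
width: 37.8
gripper_force: 3.9
```

Run:
```python
from h import *
s=r.state();a=r.snapshot('wrist')[180:300,250:410,::-1]; cv2.imwrite('pics/w4z.png',cv2.resize(a,(800,600),interpolation=cv2.INTER_CUBIC))
print(s['contact_force'],s['torque'],s['width'],s['gripper_force'],s['ee_pos'])
```

```text
[ 0.44705689 -0.34144038 -0.57598843] [-0.00790415 -0.01141891  0.00984206] 37.76237167716992 3.859477869118564 [ 642.50792787 -104.37410019  247.08949874]
```

View pics/w4z.png

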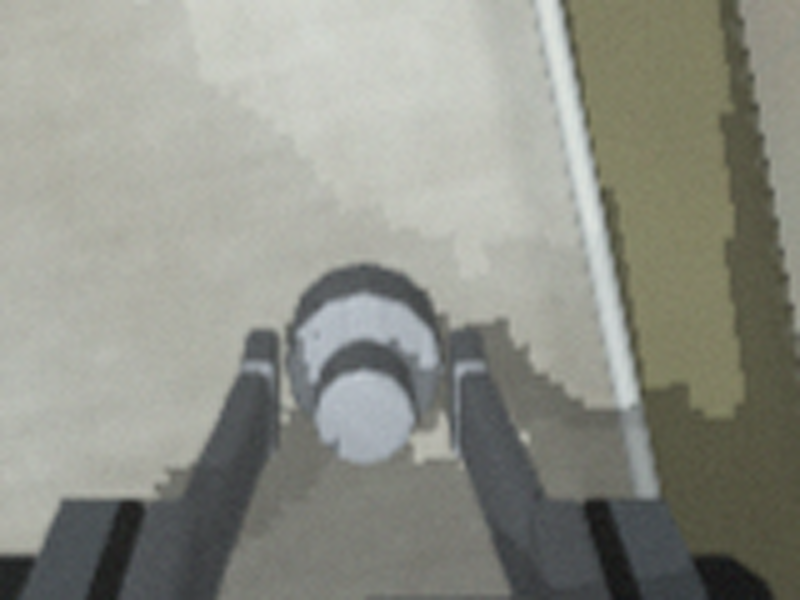

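The head (365,415) now sits centred between the pads, with its edge in line with theirs. I'll clamp, then lift.

play_rows(offset=[[0, 0, 0], [0, 0, 0], [0, 0, 0], [0, 0, 0], [0, 0, 0]], rotation=[[0, 0, 0], [0, 0, 0], [0, 0, 0], [0, 0, 0], [0, 0, 0]], claw=25, squeeze=25)

```text
time: 16.75
ee_pos: [642.6, -104.4, 247.3]
tcp_rot: [[-0.982, 0.191, 0.001], [0.191, 0.982, -0.0], [-0.001, 0.0, -1.0]]
contact_force: [0.5, 0.5, 3.5]
width: 28.3
gripper_force: 24.7
```

play_rows(offset=[[0, 0, -2], [0, 0, -5], [0, 0, -9], [0, 0, -12], [0, 0, -12], [0, 0, -10], [0, 0, -5], [0, 0, 0]], rotation=[[0, 0, 0], [0, 0, 0], [0, 0, 0], [0, 0, 0], [0, 0, 0], [0, 0, 0], [0, 0, 0], [0, 0, 0]])

```text
time: 17.75
ee_pos: [642.6, -104.4, 302.3]
tcp_rot: [[-0.982, 0.191, 0.001], [0.191, 0.982, -0.0], [-0.001, 0.0, -1.0]]
contact_force: [-0.1, -0.6, -1.6]
width: 28.1
gripper_force: 24.7
```

```bash
python3 wt.py w5
python3 - <<'E'
import cv2
a=cv2.imread('pics/w5.png')[180:300,250:410]; cv2.imwrite('pics/w5z.png',cv2.resize(a,(640,480),interpolation=cv2.INTER_CUBIC))
E
```

```text
17.75 [ 642.6 -104.4  302.3] 28.063960216988665 24.734315931564197 tip [ 642.6 -104.4  171.3]
wrist small_weight 0.95 [325, 246] [ 660.1 -104.9   96. ] rel tool [-17.2   2.8]
wrist tongs 0.57 [332, 251] [641.4 -97.9 171.3] rel tool [2.5 6.1]
wrist tongs_grip 0.61 [343, 315] [643.1 -95.7 249.3] rel tool [1.1 8.6]
wrist box [324.9 253.2  25.8  41.3] 0.74
side small_weight 0.58 [386, 231] [697.8 -48.1  96. ] rel tool [-43.4  65.7]
side tongs 0.7 [382, 220] [643.3 -97.9 171.3] rel tool [0.6 6.5]
side tongs_grip 0.55 [387, 191] [ 644.4 -103.3  249.3] rel tool [-1.6  1.4]
side box [384.3 227.4   7.   10.5] 0.4
```

Run:
```python
from h import *
s=r.state(); R=np.array(s['tcp_rot']);T=np.array(s['ee_pos'])
for nm,z in [('held',151.3),('on pan',96)]:
    P=np.array([T[0],T[1],z])
    a=np.linspace(0,6.28,40); C=np.concatenate([P+np.c_[rr*np.cos(a),rr*np.sin(a),0*a+h] for rr,h in [(10,0),(10,16),(6,34)]])
    for c in ['wrist','side']:
        q=proj(c,C,s); print(nm,c,'origin',proj(c,P,s).round(0),'box',((q.max(0)+q.min(0))/2).round(1),np.ptp(q,axis=0).round(1))
print([ (t['confidence'],np.round(t['box'],1)) for t in r.trace('small_weight','side')])
```

```text
held wrist origin [[322. 246.]] box [321.5 251.9] [32.2 41.8]
held side origin [[383. 229.]] box [383.1 223.1] [ 9.4 16.5]
on pan wrist origin [[322. 226.]] box [321.6 229.4] [25.8 31.1]
on pan side origin [[381. 249.]] box [381.2 243.2] [ 9.1 16. ]
[(0.4, array([384.3, 227.4,   7. ,  10.5]))]
```

The projections fit "held" (wrist (325,246), side (386,231)), so the weight is up. I'll carry it over the pocket and turn square with the case.

play_rows(offset=[[6, 5, 0], [14, 12, 0], [24, 20, 0], [30, 26, 0], [32, 27, 0], [32, 27, 0], [32, 27, 0], [28, 24, 0], [20, 17, 0], [10, 8, 0], [4.5, 3.7, 0], [0, 0, 0], [0, 0, 0], [0, 0, 0], [0, 0, 0], [0, 0, 0], [0, 0, 0], [0, 0, 0]], rotation=[[0, 0, 0], [0, 0, 0], [0, 0, 0], [0, 0, 0], [0, 0, 0], [0, 0, 0], [0, 0, 0], [0, 0, 0], [0, 0, 0], [0, 0, 0], [0, 0, 0], [0, 0, -0.03], [0, 0, -0.06], [0, 0, -0.08], [0, 0, -0.065], [0, 0, -0.03], [0, 0, 0], [0, 0, 0]])

```text
time: 20.8
ee_pos: [451.8, 132.9, 301.8]
tcp_rot: [[-0.997, -0.072, -0.0], [-0.072, 0.997, -0.0], [0.0, -0.0, -1.0]]
contact_force: [-0.4, 0.3, -1.2]
width: 28.5
gripper_force: 24.8
```

```bash
cat > ck.py <<'E'
import sys
from fit import *
s=r.state(); T=np.array(s['ee_pos']);R=np.array(s['tcp_rot']); print(s['time'],T.round(1),np.degrees(np.arctan2(R[1,1],R[0,1])).round(1),s['width'],s['gripper_force'],np.round(s['contact_force'],1))
im=r.snapshot('wrist'); np.save('/tmp/im.npy',im); r.snapshot('side')
for c in ['wrist','side']:
    for n,z in [('case',0),('case_pocket',6),('lid_grip',67),('small_weight',T[2]-151)]:
        for q in r.spot_point(n,c)[:1]:
            v,u=q['point']; w=atz(c,u,v,z,s); print(c,n,round(q['confidence'],2),[round(u),round(v)],w.round(1),'rel',((w-T)@R)[:2].round(1))
for c in ['wrist','side']:
    for t in r.trace('case',c)[:1]:
        p,q=fitbox(c,t['pixels'],144,68,0,51,[451,154,1.646],s); print(c,round(t['confidence'],2),p.round(3),np.degrees(p[2]).round(1),round(q,3))
E
python3 ck.py
```

```text
20.8 [451.8 132.9 301.8] 94.1 28.462236466588372 24.77894920273684 [-0.4  0.3 -1.2]
wrist case 0.86 [354, 205] [449.2 167.8   0. ] rel [ 0.  35.1]
wrist case_pocket 0.92 [325, 205] [450.7 136.5   6. ] rel [0.8 3.7]
wrist lid_grip 0.65 [420, 213] [441.1 219.9  67. ] rel [ 4.4 87.6]
wrist small_weight 0.61 [324, 245] [451.6 134.5 150.8] rel [0.1 1.7]
side case 0.71 [260, 248] [448.8 160.5   0. ] rel [ 1.  27.8]
side case_pocket 0.79 [267, 254] [449.6 121.1   6. ] rel [  3.  -11.6]
side lid_grip 0.66 [248, 218] [440.3 213.2  67. ] rel [ 5.6 81. ]
side small_weight 0.6 [263, 202] [453.1 137.5 150.8] rel [-1.6  4.5]
wrist 0.62 [449.411 159.979   1.624] 93.0 0.934
side 0.82 [447.58  159.672   1.631] 93.5 0.94
```

Run:
```python
from h import *
s=r.state(); im=cv2.cvtColor(np.load('/tmp/im.npy'),cv2.COLOR_RGB2GRAY).astype(float)
d=np.array([np.cos(np.radians(93.8)),np.sin(np.radians(93.8)),0]); n=np.array([-d[1],d[0],0])
O=np.array([450.,133,44])
# offset n=+ is toward -x (robot)
t=np.arange(-60,110,3)
print('t',t)
for off in (19,14,9):
    P=O+t[:,None]*d+off*n
    q=proj('wrist',P,s); g=cv2.remap(im.astype(np.float32),q[:,0].astype(np.float32)[None],q[:,1].astype(np.float32)[None],1)[0]
    print(off,q[0].round(),q[-1].round(),g.round().astype(int))
print('across'); t2=np.arange(-50,50,3); print(t2)
for a in (-15,0,15):
    P=O+a*d+t2[:,None]*n; q=proj('wrist',P,s); g=cv2.remap(im.astype(np.float32),q[:,0].astype(np.float32)[None],q[:,1].astype(np.float32)[None],1)[0]; print(a,g.round().astype(int))
```

```text
t [-60 -57 -54 -51 -48 -45 -42 -39 -36 -33 -30 -27 -24 -21 -18 -15 -12  -9
  -6  -3   0   3   6   9  12  15  18  21  24  27  30  33  36  39  42  45
  48  51  54  57  60  63  66  69  72  75  78  81  84  87  90  93  96  99
 102 105 108]
19 [259. 191.] [436. 192.] [143 142 152 163 165 179 190 191 188 191 188 190 153 106 117 125 116 109
 115 117 120 120 112 114 111 118 105 117 137 138 137 139 138 132 226 229
 230 210 225 220 216 229 212 228 217 228 229 228 229 227 238 227 195 156
 161 159 162]
14 [259. 196.] [436. 198.] [163 165 169 170 166 180 190 189 182 165 147 188 149 108 118 166 161 115
 114 120 125 121 115 109 118 111 103 127 139 139 139 137 140 131 226 229
 229 170 226 219 202 228 172 228 194 229 229 213 198 131 144 155 203 166
 146 161 169]
9 [259. 201.] [435. 203.] [168 154 146 147 161 174 187 190 173 178 148 187 147 107 111 159 170 124
 112 121 125 112 121 117 130 109  99 128 129 162 201 182 189 198 230 229
 229 166 227 216 198 230 165 225 200 228 229 228 194 126 194 229 230 171
 183 170 166]
across
[-50 -47 -44 -41 -38 -35 -32 -29 -26 -23 -20 -17 -14 -11  -8  -5  -2   1
   4   7  10  13  16  19  22  25  28  31  34  37  40  43  46  49]
-15 [114 115 113 142 136 156 193 198 170 185  97  98  96 180 172 184 178 180
 169 168 160 170 168 125 118 130 137 138  84  83 119 111 112 117]
0 [183 186 182 117 115 184 185 187 123 112  88  82  82 130 134 129 127 134
 146 126 122 123 118 120 122 138 138 138  90  82 116 133 132 134]
15 [114 115 111 161 116 115 127 137 122 126  83  83  88 120 114 116 122 120
 117 113 107 109 114 118 122 133 135 138  82  90 108 120 124 108]
```

The brightness profile puts the pocket rim from t=-23.5 to +20 mm along the case axis and its robot-side edge at about +22, so the pocket centre is near (450,131) with the tongue clear. Now I'll lower the weight.

play_rows(offset=[[1.8, -2.3, 8], [0, 0, 20], [0, 0, 25], [0, 0, 25], [0, 0, 20], [0, 0, 15], [0, 0, 10], [0, 0, 8], [0, 0, 5], [0, 0, 3], [0, 0, 0], [0, 0, 0]], rotation=[[0, 0, 0], [0, 0, 0], [0, 0, 0], [0, 0, 0], [0, 0, 0], [0, 0, 0], [0, 0, 0], [0, 0, 0], [0, 0, 0], [0, 0, 0], [0, 0, 0], [0, 0, 0]])

```text
time: 22.9
ee_pos: [450.2, 130.7, 163.2]
tcp_rot: [[-0.997, -0.073, 0.0], [-0.073, 0.997, 0.0], [-0.001, 0.0, -1.0]]
contact_force: [0.1, -0.4, -1.9]
width: 28.3
gripper_force: 24.8
```

play_rows(offset=[[0, 0, 1.5], [0, 0, 1.5], [0, 0, 1], [0, 0, 0], [0, 0, 0]], rotation=[[0, 0, 0], [0, 0, 0], [0, 0, 0], [0, 0, 0], [0, 0, 0]])

```text
time: 23.52
ee_pos: [450.1, 130.6, 158.9]
tcp_rot: [[-0.997, -0.073, -0.0], [-0.073, 0.997, 0.0], [0.0, 0.0, -1.0]]
contact_force: [-0.8, -0.6, -0.8]
width: 28.3
gripper_force: 24.8
```

play_rows(offset=[[0, 0, 0.7], [0, 0, 0.7], [0, 0, 0], [0, 0, 0]], rotation=[[0, 0, 0], [0, 0, 0], [0, 0, 0], [0, 0, 0]])

```text
time: 24.02
ee_pos: [450.2, 130.7, 157.7]
tcp_rot: [[-0.997, -0.073, 0.0], [-0.073, 0.997, 0.0], [-0.0, 0.0, -1.0]]
contact_force: [-1.0, -0.3, 2.6]
width: 28.4
gripper_force: 24.9
```

play_rows(offset=[[0, 0, 0.5], [0, 0, 0.3], [0, 0, 0], [0, 0, 0]], rotation=[[0, 0, 0], [0, 0, 0], [0, 0, 0], [0, 0, 0]])

```text
time: 24.52
ee_pos: [450.3, 130.7, 157.6]
tcp_rot: [[-0.997, -0.073, 0.001], [-0.073, 0.997, 0.0], [-0.001, 0.0, -1.0]]
contact_force: [-2.4, -0.2, 8.0]
width: 27.9
gripper_force: 25.3
```

It's on the floor, with the force rising. I'll relax a little, open to 38 and rise straight up.

play_rows(offset=[[0, 0, -0.8], [0, 0, 0], [0, 0, 0]], rotation=[[0, 0, 0], [0, 0, 0], [0, 0, 0]])

```text
time: 24.9
ee_pos: [450.2, 130.7, 157.7]
tcp_rot: [[-0.997, -0.073, 0.0], [-0.073, 0.997, 0.0], [-0.0, 0.0, -1.0]]
contact_force: [-0.8, -1.0, 4.4]
width: 28.2
gripper_force: 25.1
```

play_rows(offset=[[0, 0, 0], [0, 0, 0], [0, 0, 0], [0, 0, 0], [0, 0, 0]], rotation=[[0, 0, 0], [0, 0, 0], [0, 0, 0], [0, 0, 0], [0, 0, 0]], claw=38.5)

```text
time: 25.52
ee_pos: [450.0, 130.6, 157.5]
tcp_rot: [[-0.997, -0.073, -0.0], [-0.073, 0.997, -0.0], [0.0, -0.0, -1.0]]
contact_force: [0.0, 0.4, -0.0]
width: 38.5
gripper_force: 3.8
```

play_rows(offset=[[0, 0, -2], [0, 0, -4], [0, 0, -8], [0, 0, -10], [0, 0, -10], [0, 0, -14], [0, 0, -18], [0, 0, -14], [0, 0, -8], [0, 0, 0]], rotation=[[0, 0, 0], [0, 0, 0], [0, 0, 0], [0, 0, 0], [0, 0, 0], [0, 0, 0], [0, 0, 0], [0, 0, 0], [0, 0, 0], [0, 0, 0]])

```text
time: 26.78
ee_pos: [450.3, 130.7, 246.0]
tcp_rot: [[-0.997, -0.073, 0.001], [-0.073, 0.997, 0.0], [-0.001, 0.0, -1.0]]
contact_force: [-0.3, 0.4, -0.9]
width: 38.1
gripper_force: 3.8
```

Run:
```python
from h import *
s=r.state(); T=np.array(s['ee_pos']);R=np.array(s['tcp_rot']); print(s['time'],T.round(1),s['width'],s['gripper_force'])
r.snapshot('wrist'); r.snapshot('side')
for P in ([450,131,6],[450,131,T[2]-151]):
    a=np.linspace(0,6.28,40); C=np.concatenate([np.array(P)+np.c_[rr*np.cos(a),rr*np.sin(a),0*a+h] for rr,h in [(10,0),(10,16),(6,34)]])
    for c in ['wrist','side']:
        q=proj(c,C,s); print(c,'expect',((q.max(0)+q.min(0))/2).round(1),np.ptp(q,axis=0).round(1))
for c in ['wrist','side']:
    print(c,[(round(t['confidence'],2),np.round(t['box'],1).tolist()) for t in r.trace('small_weight',c)[:3]],[(round(q['confidence'],2),np.round(q['point'][::-1]).tolist(),atz(c,q['point'][1],q['point'][0],6,s).round(1).tolist()) for q in r.spot_point('small_weight',c)[:2]])
    for n,z in [('tongs',T[2]-131),('tongs_grip',T[2]-53)]:
        for q in r.spot_point(n,c)[:1]: w=atz(c,q['point'][1],q['point'][0],z,s);print(n,round(q['confidence'],2),((w-T)@R)[:2].round(1))
```

```text
26.775 [450.3 130.7 246. ] 38.07126335477905 3.793803588487208
wrist expect [322.2 218.8] [23.  26.7]
side expect [265.  246.7] [ 8.  14.4]
wrist expect [322.3 250.9] [32.2 41.7]
side expect [263.4 217.3] [ 8.3 15. ]
wrist [(0.87, [325.7, 221.9, 22.4, 25.0])] [(0.82, [324.0, 217.0], [450.6, 132.8, 6.0]), (0.21, [330.0, 317.0], [550.7, 145.9, 6.0])]
tongs 0.84 [2.6 2.2]
tongs_grip 0.62 [1.5 2.6]
side [] [(0.43, [263.0, 252.0], [443.6, 131.0, 6.0])]
tongs_grip 0.7 [1.4 3.7]
```

The weight stands in the pocket: the traced box (326,222), 22×25 px, matches what I expect at z=6. Next I'll take the tongs back over the holder.

play_rows(offset=[[0, 0, -15], [0.6, -10, -20], [1.5, -25, -12], [2.5, -40, -5], [2.8, -45, 0], [2.8, -45, 0], [2.8, -45, 0], [2.8, -45, 0], [2.8, -45, 0], [2.8, -45, 0], [2.8, -45, 0], [2.8, -45, 0], [2.8, -45, 0], [2.8, -45, 0], [1.6, -28, 0], [0.7, -12, 0], [0, -3.7, 0], [0, 0, 0]], rotation=[[0, 0, 0], [0, 0, 0], [0, 0, 0], [0, 0, 0], [0, 0, 0], [0, 0, 0], [0, 0, 0], [0, 0, 0], [0, 0, 0], [0, 0, 0], [0, 0, 0], [0, 0, 0], [0, 0, 0], [0, 0, 0], [0, 0, 0], [0, 0, 0], [0, 0, 0], [0, 0, 0]])

```text
time: 29.52
ee_pos: [457.0, -438.4, 297.9]
tcp_rot: [[-0.997, -0.074, 0.0], [-0.074, 0.997, 0.0], [-0.0, 0.0, -1.0]]
contact_force: [-0.3, 0.0, -1.1]
width: 38.2
gripper_force: 3.8
```

play_rows(offset=[[0, 0, 0], [0, 0, 5], [0, 0, 15], [0, 0, 20], [0, 0, 20], [0, 0, 10], [0, 0, 5], [0, 0, 0], [0, 0, 0]], rotation=[[0, 0, 0.05], [0, 0, 0.09], [0, 0, 0.08], [0, 0, 0.045], [0, 0, 0], [0, 0, 0], [0, 0, 0], [0, 0, 0], [0, 0, 0]])

```text
time: 30.65
ee_pos: [457.1, -439.2, 223.3]
tcp_rot: [[-0.982, 0.191, 0.001], [0.191, 0.982, -0.001], [-0.001, -0.001, -1.0]]
contact_force: [0.3, 0.1, -0.3]
width: 38.5
gripper_force: 3.8
```

Run:
```python
from h import *
s=r.state(); T=np.array(s['ee_pos']);R=np.array(s['tcp_rot']); print(s['time'],T.round(2),R.round(3).tolist(),s['width'])
d=R.T@(np.array([457.0,-439.2,T[2]])-T); print('tool delta to grasp xy',d.round(1),'tip z',T[2]-131,'yaw err',np.degrees(np.arctan2(R[0,1],R[1,1])-np.arctan2(.191,.982)).round(2))
r.snapshot('wrist')
for n,z in [('tongs',T[2]-131),('tongs_holder',0),('tongs_grip',T[2]-53)]:
    for q in r.spot_point(n,'wrist')[:1]: w=atz('wrist',q['point'][1],q['point'][0],z,s);print(n,round(q['confidence'],2),w.round(1),((w-T)@R)[:2].round(1))
```

```text
30.65 [ 457.08 -439.23  223.32] [[-0.982, 0.191, 0.001], [0.191, 0.982, -0.001], [-0.001, -0.001, -1.0]] 38.451405128636985
tool delta to grasp xy [ 0.1  0.  -0. ] tip z 92.31556042423838 yaw err -0.02
tongs 0.96 [ 454.1 -437.8   92.3] [3.3 0.9]
tongs_holder 0.64 [ 455.5 -438.3    0. ] [2.  0.8]
tongs_grip 0.63 [ 456.6 -437.2  170.3] [0.9 1.9]
```

play_rows(offset=[[0, 0, 8], [0, 0, 14], [0, 0, 14], [0, 0, 10], [0, 0, 8], [0, 0, 8], [0, 0, 8], [0, 0, 0]], rotation=[[0, 0, 0], [0, 0, 0], [0, 0, 0], [0, 0, 0], [0, 0, 0], [0, 0, 0], [0, 0, 0], [0, 0, 0]])

```text
time: 31.85
ee_pos: [456.6, -438.9, 151.8]
tcp_rot: [[-0.982, 0.191, -0.001], [0.191, 0.982, 0.001], [0.001, 0.001, -1.0]]
contact_force: [0.9, 0.4, -0.6]
width: 38.5
gripper_force: 3.8
```

play_rows(offset=[[0, 0, 7], [0, 0, 5], [0, 0, 2], [0, 0, 1], [0, 0, 0], [0, 0, 0]], rotation=[[0, 0, 0], [0, 0, 0], [0, 0, 0], [0, 0, 0], [0, 0, 0], [0, 0, 0]])

```text
time: 32.6
ee_pos: [456.9, -439.2, 137.7]
tcp_rot: [[-0.982, 0.191, 0.0], [0.191, 0.982, -0.0], [-0.0, -0.0, -1.0]]
contact_force: [-0.1, 1.0, -0.5]
width: 38.4
gripper_force: 3.8
```

play_rows(offset=[[0, 0, 0.7], [0, 0, 0.5], [0, 0, 0], [0, 0, 0]], rotation=[[0, 0, 0], [0, 0, 0], [0, 0, 0], [0, 0, 0]])

```text
time: 33.1
ee_pos: [457.1, -439.2, 137.0]
tcp_rot: [[-0.982, 0.191, 0.001], [0.191, 0.982, -0.001], [-0.001, -0.0, -1.0]]
contact_force: [-0.1, 0.8, 4.5]
width: 38.8
gripper_force: 4.1
```

play_rows(offset=[[0, 0, 0], [0, 0, 0], [0, 0, 0], [0, 0, 0], [0, 0, 0], [0, 0, 0]], rotation=[[0, 0, 0], [0, 0, 0], [0, 0, 0], [0, 0, 0], [0, 0, 0], [0, 0, 0]], claw=85)

```text
time: 33.85
ee_pos: [456.9, -439.1, 136.3]
tcp_rot: [[-0.982, 0.191, 0.0], [0.191, 0.982, -0.0], [-0.0, -0.0, -1.0]]
contact_force: [0.6, 0.0, -0.6]
width: 85.0
gripper_force: 0.0
```

play_rows(offset=[[0, 0, -5], [0, 0, -15], [0, 0, -20], [0, 0, -20], [0, 0, -20], [0, 0, -6], [0, 0, 0]], rotation=[[0, 0, 0], [0, 0, 0], [0, 0, 0], [0, 0, 0], [0, 0, 0], [0, 0, 0], [0, 0, 0]])

```text
time: 34.72
ee_pos: [457.0, -439.2, 223.0]
tcp_rot: [[-0.982, 0.191, 0.001], [0.191, 0.982, -0.001], [-0.001, -0.001, -1.0]]
contact_force: [-0.4, 0.3, 1.0]
width: 84.7
gripper_force: 0.0
```

```bash
python3 look.py h9 tongs:6 tongs_grip:84 tongs_holder:0
python3 - <<'E'
from h import *
a=cv2.imread('pics/h2.png').astype(int)[180:285,265:380];b=cv2.imread('pics/h9.png').astype(int)[180:285,265:380]
print(np.abs(a-b).mean())
r.snapshot('side')
for f,st in(('wrist',None),('side',None)):
    for t in r.trace('tongs',f)[:1]: print(f,t['box'],t['confidence'])
    for q in r.spot_point('tongs_grip',f)[:1]: print(q)
E
```

```text
34.725 [ 457.  -439.2  223. ] [[-0.982, 0.191, 0.001], [0.191, 0.982, -0.001], [-0.001, -0.001, -1.0]] [-43.9  19.6   3.3  73.6   0.  -32.9]
tongs_grip 0.84 [322, 246] [ 454.3 -438.4   84. ]
tongs_holder 0.93 [322, 221] [ 457.4 -438.8    0. ]
6.620455486542443
wrist [322.0, 249.2, 74.2, 61.2] 0.84
{'point': [246.5, 322.2], 'confidence': 0.84}
side [403.4, 385.9, 21.9, 41.9] 0.85
{'point': [379.8, 402.1], 'confidence': 0.92}
```

The tongs are back as they were (side grip point (402,380), originally (404,380)). Next I'll go to the far side of the lid's ridge with the fingers closed.

play_rows(offset=[[0, 0, -10], [4.3, 20, -10], [8.6, 40, 0], [10.8, 50, 0], [10.8, 50, 0], [10.8, 50, 0], [10.8, 50, 0], [10.8, 50, 0], [10.8, 50, 0], [10.8, 50, 0], [10.8, 50, 0], [10.8, 50, 0], [10.8, 50, 0], [10.8, 50, 0], [8.6, 40, 0], [4.3, 20, 0], [1.7, 9, 0], [0, 0, 0]], rotation=[[0, 0, 0], [0, 0, 0], [0, 0, 0], [0, 0, 0], [0, 0, 0], [0, 0, 0], [0, 0, 0], [0, 0, 0], [0, 0, 0], [0, 0, 0], [0, 0, 0], [0, 0, 0], [0, 0, 0], [0, 0, 0], [0, 0, 0], [0, 0, 0], [0, 0, 0], [0, 0, 0]], claw=0, squeeze=60)

```text
time: 37.42
ee_pos: [442.5, 255.1, 242.5]
tcp_rot: [[-0.982, 0.191, 0.0], [0.191, 0.982, -0.0], [-0.0, -0.0, -1.0]]
contact_force: [0.5, -0.0, 0.2]
width: 0.5
gripper_force: 0.0
```

play_rows(offset=[[0, 0, 0], [0, 0, 0], [0, 0, 0], [0, 0, 0], [0, 0, 0], [0, 0, 0]], rotation=[[0, 0, -0.04], [0, 0, -0.08], [0, 0, -0.08], [0, 0, -0.06], [0, 0, 0], [0, 0, 0]])

```text
time: 38.17
ee_pos: [442.8, 254.6, 242.4]
tcp_rot: [[-0.998, -0.066, 0.0], [-0.066, 0.998, -0.0], [-0.0, -0.0, -1.0]]
contact_force: [-0.5, 0.9, 0.1]
width: 0.2
gripper_force: 0.0
```

```bash
python3 ck.py
python3 - <<'E'
from h import *
s=r.state(); im=cv2.cvtColor(np.load('/tmp/im.npy'),cv2.COLOR_RGB2GRAY).astype(np.float32)
d=np.array([np.cos(np.radians(93.8)),np.sin(np.radians(93.8)),0]); n=np.array([-d[1],d[0],0])
O=np.array([450.,131.2,67]); t=np.arange(60,111,2); print(t)
for off in (20,12,4,-4):
    q=proj('wrist',O+t[:,None]*d+off*n,s).astype(np.float32); print(off,q[0],cv2.remap(im,q[:,0][None],q[:,1][None],1)[0].round().astype(int))
E
```

```text
38.175 [442.8 254.6 242.4] 93.8 0.22522562176778207 0.0 [-0.5  0.9  0.1]
wrist case 0.96 [223, 217] [449.6 164.    0. ] rel [ -0.9 -90.8]
wrist case_pocket 0.87 [186, 215] [448.2 132.6   6. ] rel [   2.7 -122.1]
wrist lid_grip 0.81 [273, 233] [443.4 219.   67. ] rel [  1.7 -35.5]
wrist small_weight 0.61 [188, 217] [429.2 166.2  91.4] rel [ 19.4 -87.2]
side case 0.94 [258, 248] [442.5 161.8   0. ] rel [  6.4 -92.5]
side case_pocket 0.59 [269, 251] [458.9 128.8   6. ] rel [  -7.8 -126.6]
side lid_grip 0.72 [246, 220] [432.5 208.4  67. ] rel [ 13.3 -45.4]
side small_weight 0.44 [266, 251] [405.3  23.1  91.4] rel [  52.7 -228.5]
wrist 0.75 [449.177 164.102   1.626] 93.1 0.915
side 0.73 [447.923 160.516   1.63 ] 93.4 0.943
[ 60  62  64  66  68  70  72  74  76  78  80  82  84  86  88  90  92  94
  96  98 100 102 104 106 108 110]
20 [231.98439 207.32486] [227 163 227 206 218 225 176 227 174 228 226 227 227 228 223 181 181 186
 213 137 138 123  76 115 132 121]
12 [232.73262 218.24088] [239 170 229 215 219 223 184 229 164 227 227 227 227 208 225 227 216 140
 185 139 137 121  82 100 113 129]
4 [233.46819 228.97186] [254 220 254 192 217 224 178 228 163 227 228 226 227 201 226 227 214 135
 188 137 138 124  83 128 143 117]
-4 [234.19138 239.52248] [254 211 254 237 251 223 192 227 153 228 227 227 228 211 227 228 214 137
 195 140 137 124  85 134 141 134]
```

The ridge top spans t=84 to 92, so it's centred at y≈219. I'll descend behind it and push.

play_rows(offset=[[0, 0, 10], [0, 0, 20], [0, 0, 25], [0, 0, 25], [0, 0, 18], [0, 0, 10], [0, 0, 6], [0, 0, 0]], rotation=[[0, 0, 0], [0, 0, 0], [0, 0, 0], [0, 0, 0], [0, 0, 0], [0, 0, 0], [0, 0, 0], [0, 0, 0]])

```text
time: 39.78
ee_pos: [442.6, 255.3, 128.2]
tcp_rot: [[-0.998, -0.068, -0.0], [-0.068, 0.998, -0.0], [0.0, -0.0, -1.0]]
contact_force: [0.1, -1.0, -0.1]
width: 0.7
gripper_force: 0.0
```

play_rows(offset=[[0, -4, 0], [0, -5, 0], [0, -5, 0], [0, -5, 0], [0, -5, 0], [0, -5, 0], [0, -5, 0], [0, 0, 0]], rotation=[[0, 0, 0], [0, 0, 0], [0, 0, 0], [0, 0, 0], [0, 0, 0], [0, 0, 0], [0, 0, 0], [0, 0, 0]])

```text
time: 40.78
ee_pos: [445.0, 221.0, 128.3]
tcp_rot: [[-0.998, -0.068, 0.0], [-0.068, 0.998, -0.0], [-0.0, -0.0, -1.0]]
contact_force: [0.1, 0.0, 0.1]
width: -0.2
gripper_force: 0.0
```

```bash
cat > lid.py <<'E'
from h import *
s=r.state(); print(s['time'],np.round(s['ee_pos'],1),np.round(s['contact_force'],1))
for c in ('wrist','side','top'):
    r.snapshot(c)
    for q in r.spot_point('lid_grip',c)[:1]: print(c,round(q['confidence'],2),np.round(q['point'][::-1]),atz(c,q['point'][1],q['point'][0],67,s).round(1))
E
python3 lid.py
```

```text
40.775 [445.  221.  128.3] [0.1 0.  0.1]
wrist 0.86 [280. 309.] [446.8 203.8  67. ]
side 0.67 [251. 219.] [446.1 202.2  67. ]
top 0.75 [230. 281.] [439.8 200.5  67. ]
```

The lid is moving (ridge now at y≈203, fingers 17.5 mm behind). Keep pushing.

play_rows(offset=[[0, -5, 0], [0, -6, 0], [0, -6, 0], [0, -6, 0], [0, -6, 0], [0, -5, 0], [0, -4, 0], [0, 0, 0]], rotation=[[0, 0, 0], [0, 0, 0], [0, 0, 0], [0, 0, 0], [0, 0, 0], [0, 0, 0], [0, 0, 0], [0, 0, 0]])

```text
time: 42.08
ee_pos: [447.7, 183.1, 128.3]
tcp_rot: [[-0.998, -0.068, 0.0], [-0.068, 0.998, -0.0], [-0.0, -0.0, -1.0]]
contact_force: [-0.5, -0.8, -0.2]
width: 0.0
gripper_force: 0.0
```

play_rows(offset=[[0, -2, 0], [0, -2, 0], [0, -2, 0], [0, 0, 0]], rotation=[[0, 0, 0], [0, 0, 0], [0, 0, 0], [0, 0, 0]])

```text
time: 42.58
ee_pos: [448.0, 177.9, 128.4]
tcp_rot: [[-0.998, -0.068, 0.0], [-0.068, 0.998, 0.001], [-0.0, 0.001, -1.0]]
contact_force: [0.1, 3.6, -0.3]
width: 0.1
gripper_force: 1.7
```

play_rows(offset=[[0, -2, 0], [0, -2, 0], [0, 0, 0]], rotation=[[0, 0, 0], [0, 0, 0], [0, 0, 0]])

```text
time: 42.95
ee_pos: [448.3, 173.8, 128.4]
tcp_rot: [[-0.998, -0.068, 0.0], [-0.068, 0.998, 0.001], [-0.0, 0.001, -1.0]]
contact_force: [0.2, 4.5, -0.3]
width: -0.3
gripper_force: 2.1
```

The tongue is riding the ledge.

play_rows(offset=[[0, -1.5, 0], [0, -1.5, 0], [0, 0, 0]], rotation=[[0, 0, 0], [0, 0, 0], [0, 0, 0]])

```text
time: 43.32
ee_pos: [448.5, 170.4, 128.3]
tcp_rot: [[-0.998, -0.068, 0.0], [-0.068, 0.998, -0.0], [-0.0, -0.0, -1.0]]
contact_force: [-0.7, 2.9, -0.4]
width: -0.2
gripper_force: 1.6
```

play_rows(offset=[[0, -1.5, 0], [0, -1, 0], [0, 0, 0]], rotation=[[0, 0, 0], [0, 0, 0], [0, 0, 0]])

```text
time: 43.7
ee_pos: [448.6, 168.4, 128.3]
tcp_rot: [[-0.998, -0.068, -0.0], [-0.068, 0.998, 0.001], [0.0, 0.001, -1.0]]
contact_force: [-0.4, 6.1, -0.4]
width: -0.1
gripper_force: 2.5
```

play_rows(offset=[[0, -1, 0], [0, -0.5, 0], [0, 0, 0]], rotation=[[0, 0, 0], [0, 0, 0], [0, 0, 0]])

```text
time: 44.08
ee_pos: [448.7, 167.9, 128.3]
tcp_rot: [[-0.998, -0.069, -0.001], [-0.069, 0.998, 0.004], [0.0, 0.004, -1.0]]
contact_force: [-1.2, 10.6, -2.3]
width: -0.2
gripper_force: 4.5
```

play_rows(offset=[[0, -1, 0], [0, -0.5, 0], [0, 0, 0]], rotation=[[0, 0, 0], [0, 0, 0], [0, 0, 0]])

```text
time: 44.45
ee_pos: [448.7, 167.4, 128.4]
tcp_rot: [[-0.998, -0.07, -0.001], [-0.07, 0.998, 0.007], [0.0, 0.007, -1.0]]
contact_force: [-1.1, 15.3, -2.7]
width: 0.1
gripper_force: 6.5
```

```bash
python3 lid.py
```

```text
44.45 [448.7 167.4 128.4] [-1.1 15.3 -2.7]
wrist 0.88 [286. 304.] [448.1 152.7  67. ]
side 0.76 [257. 229.] [441.5 153.1  67. ]
top 0.71 [457. 278.] [ 449.4 -427.3   67. ]
```

Force peaked near 174, dipped at 170, then rose steeply at 168, which fits a snap over the ledge and then the stop. One firmer nudge, then back off, rise and verify.

play_rows(offset=[[0, -1, 0], [0, 0, 0], [0, 3, 0], [0, 8, 0], [0, 10, 0], [0, 5, -20], [0, 0, -25], [0, 0, -25], [0, 0, -25], [0, 0, -15], [0, 0, 0], [0, 0, 0]], rotation=[[0, 0, 0], [0, 0, 0], [0, 0, 0], [0, 0, 0], [0, 0, 0], [0, 0, 0], [0, 0, 0], [0, 0, 0], [0, 0, 0], [0, 0, 0], [0, 0, 0], [0, 0, 0]])

```text
time: 46.25
ee_pos: [446.8, 189.9, 237.3]
tcp_rot: [[-0.998, -0.068, -0.001], [-0.068, 0.998, -0.001], [0.001, -0.001, -1.0]]
contact_force: [-0.3, 0.4, -0.1]
width: 0.0
gripper_force: 0.0
```

```bash
python3 lid.py
python3 - <<'E'
from h import *
s=r.state(); im=r.snapshot('wrist'); cv2.imwrite('pics/end.png',im[:,:,::-1]); g=cv2.cvtColor(im,cv2.COLOR_RGB2GRAY).astype(np.float32)
d=np.array([np.cos(np.radians(93.8)),np.sin(np.radians(93.8)),0]); n=np.array([-d[1],d[0],0])
t=np.arange(-60,50,2); print(t)
for off,z in ((16,67),(16,48),(4,48),(-4,48)):
    q=proj('wrist',np.array([450.,131.2,z])+t[:,None]*d+off*n,s).astype(np.float32); print(off,z,cv2.remap(g,q[:,0][None],q[:,1][None],1)[0].round().astype(int))
for n,c in [('tongs_grip','side'),('tongs','side'),('large_weight','side'),('tongs_holder','side')]:
    r0=r.spot_point(n,c); print(n,[(np.round(q['point']),round(q['confidence'],2)) for q in r0[:1]])
E
```

```text
46.25 [446.8 189.9 237.3] [-0.3  0.4 -0.1]
wrist 0.93 [271. 236.] [448.3 153.1  67. ]
side 0.78 [262. 230.] [447.6 140.2  67. ]
top 0.75 [248. 277.] [449.4 150.2  67. ]
[-60 -58 -56 -54 -52 -50 -48 -46 -44 -42 -40 -38 -36 -34 -32 -30 -28 -26
 -24 -22 -20 -18 -16 -14 -12 -10  -8  -6  -4  -2   0   2   4   6   8  10
  12  14  16  18  20  22  24  26  28  30  32  34  36  38  40  42  44  46
  48]
16 67 [153 158 169 161 149 143 142 159 174 180 176 164 154 182 186 191 186 179
 187 159 205 253 253 253 250 231 252 207 253 231 251 250 242 252 205 253
 253 253 252 205 210 210 185 128 173 130 132 130 130 128 129 129 126 127
 125]
16 48 [156 166 176 172 164 163 164 165 170 164 184 185 188 187 187 170 165 226
 253 253 253 253 214 253 236 245 253 220 253 240 249 252 207 253 253 253
 253 253 207 145 144 142 165 141 130 129 131 129 130 130 126 127 125 127
 124]
4 48 [145 150 153 153 153 155 160 160 170 252 188 249 252 241 253 253 253 243
 253 253 253 252 215 253 231 249 252 219 253 233 249 252 218 253 253 253
 253 239 217 218 213 160 147 150 131 132 132 131 131 130 129 126 125 125
 124]
-4 48 [177 190 192 190 182 174 158 141 152 252 195 250 252 242 253 253 253 248
 253 253 253 252 219 253 212 250 251 219 253 218 249 245 224 253 253 253
 253 237 250 219 212 156 149 146 132 134 131 129 130 127 127 127 125 126
 126]
tongs_grip [(array([381., 406.]), 0.84)]
tongs [(array([408., 398.]), 0.68)]
large_weight [(array([230., 258.]), 0.44)]
tongs_holder [(array([415., 401.]), 0.66)]
```

The lid has stayed home: the plate's front edge is at t=-27 and the tongue tip at -43, past the ledge. The robot is clear, so I'm handing in.

```bash
python3 -c "
from rig import r
print(r.finish_job())"
```

```text
the job is handed in; nothing more can be done
None
```

I've handed the job in: by the last readings the small weight stands in the case pocket, the tongs are back in their holder and the lid is shut past its ledge, but the hand-in returned no verdict.

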